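# Hold the opened test cell against the fence for screwing down

## Robot

A 6-joint arm with a two-finger parallel gripper is mounted at the origin on the work surface. World frame = base frame: x ahead of the robot, y to its left, z up, the work surface at z = 0. Lengths are in mm, angles in degrees, forces in N, time in s.
With the tool pointing down it reaches from about 300 to 850 mm from the base axis. Payload 4.2 kg.
Tool frame: the origin (TCP) lies midway between the tips of the shut fingers; the grasp point (between the pads) lies 19 mm behind it (env.grasp_offset is the distance from the TCP to the grasp point, in mm); z points along the fingers, y is the direction in which the jaws open and shut (so a half turn about z gives the same grasp; the last joint's range is limited). The gripper opens to 91 mm and grips with 3 to 60 N. Pads are 32 mm wide; open, the fingers measure 118 mm over their backs; the gripper's body (76 mm by 178 mm) begins 60 mm behind the grasp point.
Start: joints at [64.916, 18.312, 89.639, -0, 72.044, -1.146], TCP at [233.311, 525.556, 213.976] pointing down, gripper open.
Joint ranges: [-177.97, 177.97], [-48.28, 115.42], [12.27, 149.76], [-77.06, 257.06], [2.81, 150.46], [-146.56, 146.56]. Speed limits (degrees/s): [147.25, 147.25, 180, 180, 180, 180].

## Interface

Orientations are given as [roll, pitch, yaw] about the fixed x, y, z axes, in that order (R = Rz(yaw) Ry(pitch) Rx(roll)).
In Python, from workcell import state, grab_frame, camera_info, workorder, env gives the robot as it stands.
- The arm moves only by the shell command python3 -m creep 'ROWS' [FORCE]. ROWS is JSON, a list of rows, each an object of numbers: "dx", "dy", "dz": the shift along the tool's x, y, z in m; "yaw": the turn about the tool's z in degrees; "hand": the finger opening in m, from 0 to 0.0912. A call has 1 to 10 rows; each row is the pose to reach, as a shift and turn from the pose commanded when the call began, along the tool's axes at that moment; what a row does not reach only later rows make up. A row lasts 1/10 s, in which the tool goes at most 50 mm and 8.59 degrees, less where a joint would pass 70% of its speed; a pose out of reach is approached as far as the arm can. A call with a gripper value outside its range is refused whole. The fingers move at their own pace and stop on an object; FORCE is the grip in N (left out, the last holds). Time passes only in rows, so rows that repeat a pose let the fingers close. It gives the time, the measured TCP pose, the force and the opening at its end, in the units of the state.
- state(): the state, without advancing time (a new reading comes with each control period).
- grab_frame(name): name is "side" or "top" or "wrist"; returns the picture (480x640x3 uint8, red, green, blue); there is no depth.
- camera_info(name): a dict with "K" (3x3 intrinsics, pixels), "eye" and "orientation" of the camera in the world. Camera axes: x right, y up, looking along -z (the intrinsics and any distortion apply to the point x, -y, -z); pixel columns grow to the right and rows downward; lengths in mm; the calibration is good to about 2 mm. A picture is of the moment at which its call begins: read the wrist's pose just before it. camera_info takes no time and is no camera call; for the wrist camera it gives the pose at the moment of the call.
- workorder.job_done(): hands the job in, once; it reports no verdict.
The state is a dict: "time_s": time; "qpos": joint angles; "qvel": joint speeds; "effort": joint torques, N m; "ee_pos": TCP position; "ee_rot": TCP orientation; "force": force on the tool from outside, world axes, zero at the start; "torque": the same for the moment, N m; "gripper_width": finger opening in mm.
Only numpy, scipy, OpenCV 4.12 (cv2) and the standard library are available. Lean on these libraries where they do the work, as an engineer would, in place of code of your own. Each camera call takes 0.05 s, during which the arm holds its last target. There are 200 camera calls.

## Task

Take the loose steel cover off the aluminium test cell by its ball knob and lay it flat, knob up, on the bare green worktop; do not drop it. Then slide the cell along the slotted plate until its end face sits flush against the steel fence, and keep pressing it there with a steady push of about 10 newtons (a kilo's weight, no ramming) so that a colleague can screw it down through its open top. Finish while still holding that push; leave everything else on the table where it lies.

Things in the scene. Friction and masses are not known exactly. Their poses are not given: they have to be found in the camera images.
- slot_plate: fixed aluminium T-slot plate, 200 (x) by 260 (y) by 20 mm high, lying on the green worktop; origin: centre of its underside, so its upper face is at +20 mm. Its x axis points across the slots towards the fence; the slots run along its y. Its place and yaw vary. At the table's right edge (y below -0.48 m) stands a fixed gauge stand, 275 mm high: keep the arm clear of it.
- fence: fixed straight steel bar, 20 (x) by 200 (y) by 30 mm high, bolted on the plate's upper face near its far edge (centre at plate x = +80 mm) with two screw heads (6 mm high) in its top; origin: centre of its underside; axes parallel to the plate's. Rigid.
- fence_face (a point): centre of the fence's working face (upright, looking to the plate's -x, at plate x = +70 mm), 15 mm above the plate's upper face; axes as the fence's. A cell pushed home has its origin 45 mm to the -x side of it. Where it sits along the fence does not matter, as long as its whole end face is on the fence.
- cell: loose aluminium test cell: open box, 90 (x) by 60 (y) by 42 mm high, walls and floor 8 mm thick, two screw holes in its floor; about 0.3 kg. Origin: centre of its underside. It stands covered on the plate, its +x end 25 to 70 mm short of the fence and askew by up to 0.25 rad, and slides easily (ground, oiled faces, friction about 0.2). The +x end face (60 mm wide) goes flat on the fence.
- cover: loose steel cover of the cell, about 0.2 kg: plate 90 by 60 by 4 mm, a 4 mm deep lip below (71 by 41 mm) with 1.5 mm play in the cell's mouth, a black ball knob on top. Origin: centre of the underside of the lip (4 mm below the cell's rim when closed); axes as the cell's. Lies on the worktop with its origin at height 0.
- cover_knob (a point): centre of the cover's black ball knob, 32 mm diameter, 32 mm above the cover's origin (top of the ball at 48 mm); pinch it here from above.
- press_weight: bystander: another steel plate with a black ball knob, 100 by 100 by 10 mm, 56 mm high with its 36 mm knob, lying on the worktop away from the plate; origin: centre of its underside. Not the cover: leave it.
- screw_dish: bystander: round steel dish with screws, 88 mm diameter, 18 mm high; origin: centre of its underside.
- caliper: bystander: digital caliper lying flat on the worktop at the right, 230 mm long along its y, about 75 mm over the jaws, 15 mm high; origin: underside, middle of its beam.
- cutter: bystander: yellow hand cutter, 145 mm long along its x, 32 mm wide, 25 mm high; origin: underside, near its middle.
- discs: bystander: stack of three dark red polymer specimen discs, 60 mm diameter, 18 mm high; origin: centre of its underside.
- hex_key: bystander: L-shaped hex key lying on the slotted plate near its +y edge, 6 mm thick, long leg 91 mm along its x, short leg 20 mm; origin: underside of the long leg's middle.
- t_nut: bystander: T-nut, 22 by 16 by 12 mm, lying on the slotted plate near its -y edge; origin: centre of its underside.
Mind the look-alikes: they are no part of the job. There is more than one size of the cell; the job needs the largest.

How it is judged:
By the outcome, as a careful person would: the job done as asked, in the order asked, and still so for the second after the job is handed in, while the arm keeps its last pose, push and grip.
It also fails if it takes over 58 s, if anything falls off the work surface, if the arm or the gripper's body presses on something with over 40 N, if the wrist force passes 120 N, or if a joint passes its speed limit or range.

## Working session

There is one attempt and no reset: what is moved stays moved. The work goes in short steps, Python scripts to look and compute and a shell command to move; the robot and the scene stay as the last step left them, time stands still between calls to the robot, and variables do not carry over. Pictures are saved under pics/ and viewed, on a budget of 10 in all, crops included, one or two more only if the job needs it, and the job is handed in when it is done.

```bash
mkdir -p pics; ls
python3 - <<'E'
from workcell import state, grab_frame, camera_info, env
import cv2,numpy as np
s=state();print(s)
for n in("top","side"):
    c=camera_info(n);print(n,c)
    cv2.imwrite(f"pics/{n}0.png",grab_frame(n)[:,:,::-1])
print(camera_info("wrist"));print(env.grasp_offset)
E
```

```text
pics
{'time_s': 0.0, 'qpos': array([ 6.49151166e+01,  1.83525754e+01,  8.97043625e+01,  7.01045419e-04,
        7.20440350e+01, -1.14499723e+00]), 'qvel': array([-0.03546101,  0.09373508,  0.07555982, -0.07560865, -0.04458173,
       -0.05128985]), 'effort': array([-1.53909859e-03, -4.12456298e+01, -2.31971580e+01,  7.25950976e-02,
        4.58568195e-02, -1.57621894e-04]), 'ee_pos': array([233.10233   , 525.09653955, 213.12476098]), 'ee_rot': array([-1.79899061e+02, -2.68408862e-03,  1.56059895e+02]), 'force': array([ 0.909524  , -0.38722291, -0.46088041]), 'torque': array([ 0.06727937, -0.00772877,  0.0254659 ]), 'gripper_width': 90.76803136209227}
top {'K': array([[498.13508421,   0.        , 323.32090885],
       [  0.        , 498.13508421, 237.17350606],
       [  0.        ,   0.        ,   1.        ]]), 'eye': array([ 314.52036469,  -31.63698213, 1577.64985559]), 'orientation': array([  8.86175073,  -0.74600552, -88.65403275])}
side {'K': array([[521.07394187,   0.        , 322.20268695],
       [  0.        , 521.07394187, 239.43621612],
       [  0.        ,   0.        ,   1.        ]]), 'eye': array([  198.31174239, -1009.47269807,   666.07227107]), 'orientation': array([ 59.91485505,   0.74877545, -19.1802391 ])}
{'K': array([[375.94591492,   0.        , 315.04728067],
       [  0.        , 375.94591492, 238.05479315],
       [  0.        ,   0.        ,   1.        ]]), 'eye': array([172.24141736, 552.46892416, 384.56601678]), 'orientation': array([-13.80637907,   0.11377676,  66.09188669])}
18.8
```

View pics/top0.png

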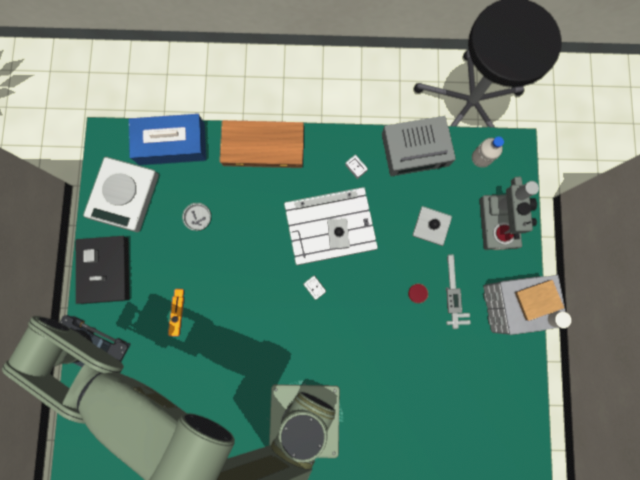

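View pics/side0.png

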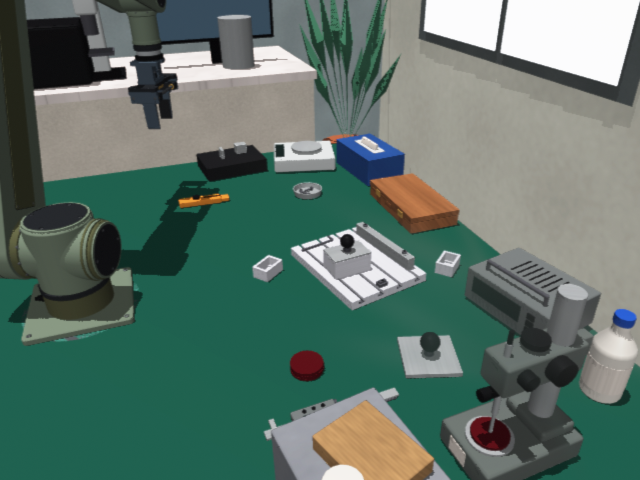

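Candidates for the cover (top view): the knob on the cell on the slotted plate at (339,232), and the press weight at (434,225), which is a separate 100 mm plate on the green. Small open cells at (357,166) and (315,288) are decoys. The cover is the one at (339,232), and the fence is along the plate's upper edge. Next: a crop check and coarse measuring.

```bash
cat > h.py <<'E'
import numpy as np, cv2
from scipy.spatial.transform import Rotation as R
from workcell import state, grab_frame, camera_info
def cast(c,uv,z):
    uv=np.atleast_2d(np.array(uv,float)); K=c["K"]
    d=np.c_[(uv[:,0]-K[0,2])/K[0,0],-(uv[:,1]-K[1,2])/K[1,1],-np.ones(len(uv))]
    d=R.from_euler("xyz",c["orientation"],degrees=True).apply(d)
    return c["eye"]+d*((z-c["eye"][2])/d[:,2])[:,None]
def proj(c,P):
    q=R.from_euler("xyz",c["orientation"],degrees=True).inv().apply(np.atleast_2d(P)-c["eye"])
    K=c["K"]; return np.c_[K[0,2]-K[0,0]*q[:,0]/q[:,2],K[1,2]+K[1,1]*q[:,1]/q[:,2]]
def delta(P,yaw=None):
    s=state(); T=R.from_euler("xyz",s["ee_rot"],degrees=True)
    return T.inv().apply(np.array(P)-s["ee_pos"])
E
python3 - <<'E'
from h import *
c=camera_info("top"); im=cv2.imread("pics/top0.png")
cv2.imwrite("pics/crop0.png",cv2.resize(im[140:310,270:470],None,fx=4,fy=3.5,interpolation=cv2.INTER_CUBIC)[:600])
print("knob",cast(c,(339,232),20+42-4+32))
print("plate",cast(c,[(285,204),(367,189),(378,246),(296,264)],20).round())
print("weight",cast(c,(434,225),20),"discs",cast(c,(418,293),9), "smallcells",cast(c,[(357,166),(315,288)],10).round())
s=state();T=R.from_euler("xyz",s["ee_rot"],degrees=True);print(T.as_matrix().round(3))
w=camera_info("wrist");print(T.inv().apply(w["eye"]-s["ee_pos"]),(T.inv()*R.from_euler("xyz",w["orientation"],degrees=True)).as_matrix().round(3))
E
```

```text
knob [[563.94058808 -92.66074749  90.        ]]
plate [[ 662.   79.   20.]
 [ 718. -183.   20.]
 [ 534. -220.   20.]
 [ 470.   37.   20.]]
weight [[ 606.05566489 -397.87879795   20.        ]] discs [[ 389.72867692 -347.73399991    9.        ]] smallcells [[ 797. -151.   10.]
 [ 397.  -24.   10.]]
[[-0.914  0.406 -0.001]
 [ 0.406  0.914 -0.001]
 [ 0.    -0.002 -1.   ]]
[ 6.67278255e+01  2.06444770e-02 -1.71335210e+02] [[ 0.001  0.971  0.239]
 [ 1.    -0.001  0.   ]
 [ 0.     0.239 -0.971]]
```

View pics/crop0.png

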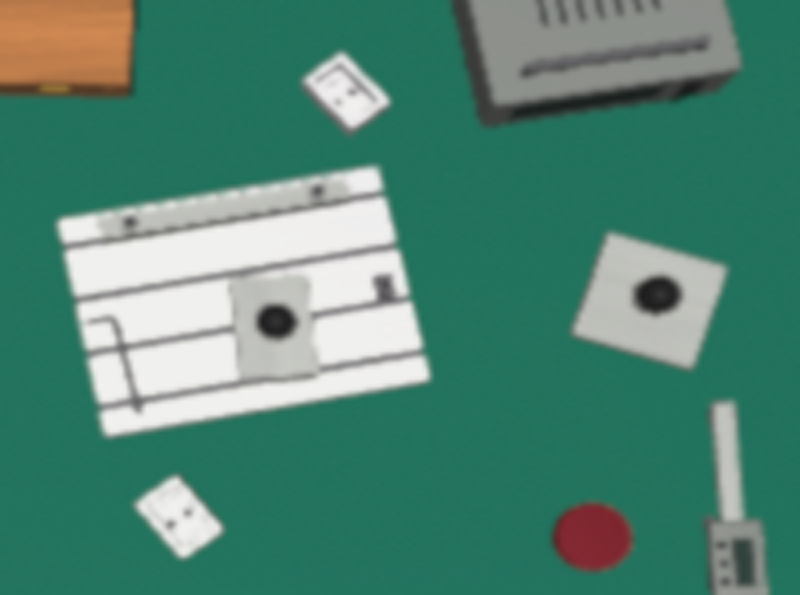

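The crop confirms it: the cover sits on the covered cell on the plate (about 5° yaw, plate about 12°). The square plate to its right is the press weight and the two small boxes are decoys. Now I move the wrist over the cell.

```bash
python3 -m creep '[{"dx":-0.03,"dy":-0.025,"yaw":7},{"dx":-0.065,"dy":-0.053,"yaw":15},{"dx":-0.1,"dy":-0.082,"yaw":23},{"dx":-0.135,"dy":-0.11,"yaw":31},{"dx":-0.17,"dy":-0.139,"yaw":39},{"dx":-0.205,"dy":-0.168,"yaw":47},{"dx":-0.24,"dy":-0.197,"yaw":55},{"dx":-0.275,"dy":-0.225,"yaw":63},{"dx":-0.31,"dy":-0.254,"yaw":71},{"dx":-0.345,"dy":-0.283,"yaw":79}]' 20
python3 - <<'E'
from h import *
print(delta((545,-95,215)),state()["qpos"].round(1))
E
```

```text
[-536.68358936 -440.24121723   -1.09490853] [64.9 18.3 89.7 -0.  72.  -1.1]validation failed for argument at $[0]...
```

```bash
python3 -m creep '[{"dx":-0.03,"dy":-0.025,"dz":0,"yaw":7,"hand":0.09},{"dx":-0.065,"dy":-0.053,"dz":0,"yaw":15,"hand":0.09},{"dx":-0.1,"dy":-0.082,"dz":0,"yaw":23,"hand":0.09},{"dx":-0.135,"dy":-0.11,"dz":0,"yaw":31,"hand":0.09},{"dx":-0.17,"dy":-0.139,"dz":0,"yaw":39,"hand":0.09},{"dx":-0.205,"dy":-0.168,"dz":0,"yaw":47,"hand":0.09},{"dx":-0.24,"dy":-0.197,"dz":0,"yaw":55,"hand":0.09},{"dx":-0.275,"dy":-0.225,"dz":0,"yaw":63,"hand":0.09},{"dx":-0.31,"dy":-0.254,"dz":0,"yaw":71,"hand":0.09},{"dx":-0.345,"dy":-0.283,"dz":0,"yaw":79,"hand":0.09}]' 20
python3 - <<'E'
from h import *
print(delta((545,-95,215)),state()["qpos"].round(1))
E
```

```text
time_s: 1.1
ee_pos: [434.1, 125.1, 213.8]
ee_rot: [-180.0, -0.0, 76.7]
force: [1.3, 0.6, 0.2]
gripper_width: 89.7
[-188.80911495  158.45489549   -1.25591009] [ 14.6   7.2 104.6   0.   68.2  27.9]
```

```bash
python3 -m creep '[{"dx":-0.024,"dy":0.02,"dz":0,"yaw":8,"hand":0.09},{"dx":-0.048,"dy":0.04,"dz":0,"yaw":16,"hand":0.09},{"dx":-0.072,"dy":0.06,"dz":0,"yaw":24,"hand":0.09},{"dx":-0.096,"dy":0.08,"dz":0,"yaw":32,"hand":0.09},{"dx":-0.12,"dy":0.1,"dz":0,"yaw":40,"hand":0.09},{"dx":-0.144,"dy":0.12,"dz":0,"yaw":48,"hand":0.09},{"dx":-0.168,"dy":0.14,"dz":0,"yaw":56,"hand":0.09},{"dx":-0.189,"dy":0.158,"dz":0,"yaw":64.5,"hand":0.09},{"dx":-0.189,"dy":0.158,"dz":0,"yaw":64.5,"hand":0.09},{"dx":-0.189,"dy":0.158,"dz":0,"yaw":64.5,"hand":0.09}]'
python3 - <<'E'
from h import *
import json
c=camera_info("wrist"); im=grab_frame("wrist")[:,:,::-1].copy()
cv2.imwrite("pics/w1.png",im)
json.dump({k:np.array(v).tolist() for k,v in c.items()},open("w1.json","w"))
print(state()["ee_pos"],state()["qpos"].round(1),state()["force"])
E
```

```text
time_s: 2.1
ee_pos: [545.1, -92.8, 213.2]
ee_rot: [-179.9, 0.1, 12.6]
force: [-0.0, -0.2, 0.3]
gripper_width: 90.4
[544.83666064 -92.21409879 213.4290958 ] [-10.8  16.4  92.6   0.   71.2  66.6] [ 0.10444664  0.61801116 -0.14532665]
```

View pics/w1.png

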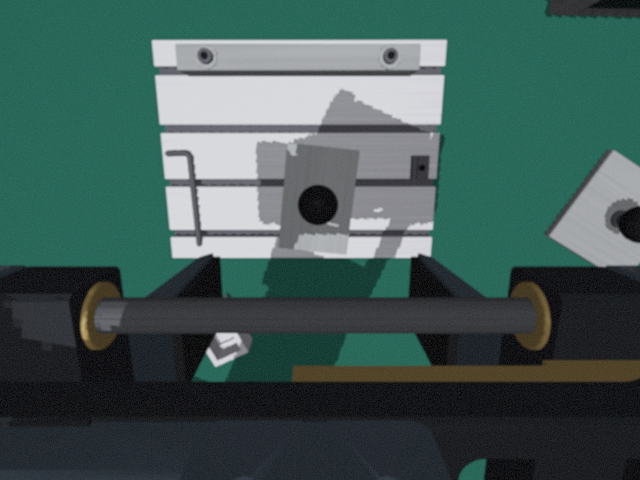

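The wrist view shows the knob at (318,205), cover far corners at (293,144) and (359,151), near corners at (279,248) and (348,254), plate far corners at (152,40) and (447,40), and the fence across rows 42–70.

Run:
```python
from h import *
import json
c={k:np.array(v) for k,v in json.load(open("w1.json")).items()}
im=cv2.imread("pics/w1.png"); g=cv2.cvtColor(im,cv2.COLOR_BGR2GRAY)
m=(g[170:240,285:350]<35).astype(np.uint8)
k=max(cv2.findContours(m,0,2)[0],key=cv2.contourArea); (x,y),r=cv2.minEnclosingCircle(k); x+=285;y+=170
P=cast(c,(x,y),90)[0]; print("knob px",x,y,r,P)
q=cast(c,[(293,144),(359,151),(348,254),(279,248)],66);print("cover",q.round(1),q.mean(0))
d=q[0]-q[3]+q[1]-q[2];print("yaw cover",np.degrees(np.arctan2(d[1],d[0])),np.linalg.norm(q[0]-q[3]),np.linalg.norm(q[0]-q[1]))
p=cast(c,[(152,40),(447,40),(432,258),(172,258)],20);print("plate",p.round(1),p.mean(0))
d=p[0]-p[3]+p[1]-p[2];e=p[0]-p[1]+p[3]-p[2];print("yaw",np.degrees(np.arctan2(d[1],d[0])),np.degrees(np.arctan2(-e[0],e[1])))
f=cast(c,[(178,70),(420,70)],50);print("fence top front edge",f)
print(delta((P[0],P[1],110)))
```

```text
knob px 317.3181800842285 204.5 19.00695037841797 [566.52572421 -89.87363878  90.        ]
cover [[ 607.5  -60.3   66. ]
 [ 613.9 -114.6   66. ]
 [ 526.  -126.9   66. ]
 [ 518.1  -66.4   66. ]] [566.35228022 -92.05160317  66.        ]
yaw cover 5.917251072669393 89.63274076736978 54.689739392716795
plate [[ 667.2   82.2   20. ]
 [ 724.1 -172.3   20. ]
 [ 528.3 -217.8   20. ]
 [ 470.8   38.9   20. ]] [597.60018144 -67.24217825  20.        ]
yaw 12.759844663475198 12.60556830237946
fence top front edge [[ 644.65425917   45.39666077   50.        ]
 [ 688.24206256 -149.58108638   50.        ]]
[ 21.80952701   2.57737107 103.39812754]
```

```bash
python3 -m creep '[{"dx":0.01,"dy":0.001,"dz":0.02,"yaw":6.6,"hand":0.08},{"dx":0.022,"dy":0.002,"dz":0.05,"yaw":6.6,"hand":0.08},{"dx":0.022,"dy":0.002,"dz":0.085,"yaw":6.6,"hand":0.08},{"dx":0.022,"dy":0.002,"dz":0.11,"yaw":6.6,"hand":0.08},{"dx":0.022,"dy":0.002,"dz":0.13,"yaw":6.6,"hand":0.08},{"dx":0.022,"dy":0.002,"dz":0.14,"yaw":6.6,"hand":0.08},{"dx":0.022,"dy":0.002,"dz":0.14,"yaw":6.6,"hand":0.08},{"dx":0.022,"dy":0.002,"dz":0.14,"yaw":6.6,"hand":0.08}]' 30
python3 - <<'E'
from h import *
im=grab_frame("wrist")[:,:,::-1]; cv2.imwrite("pics/w2.png",im)
c=camera_info("wrist");s=state();print(s["ee_pos"],s["ee_rot"],delta((566.5,-90.5,72)))
print(proj(c,[566.5,-90.5,90]))
E
```

```text
time_s: 2.95
ee_pos: [567.9, -89.5, 74.9]
ee_rot: [180.0, -0.1, 6.0]
force: [0.8, -0.4, 0.5]
gripper_width: 79.8
[568.22799587 -89.64703267  75.22492673] [ 1.79969926e+02 -1.35782216e-01  5.99861672e+00] [-1.81531047  0.66602302  3.2209838 ]
[[316.40011708 303.14779244]]
```

View pics/w2.png

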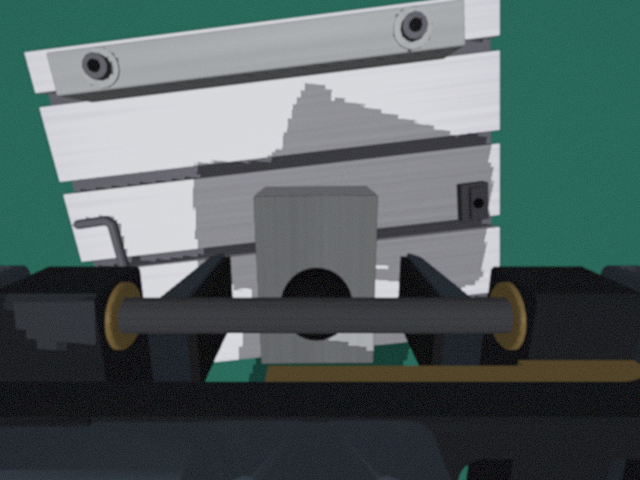

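The knob is centred between the fingers at (316,303) and the cover edges are parallel to the image. Next: close and lift.

```bash
python3 -m creep '[{"dx":-0.001,"dy":0,"dz":0.002,"yaw":0,"hand":0.02},{"dx":-0.001,"dy":0,"dz":0.002,"yaw":0,"hand":0.02},{"dx":-0.001,"dy":0,"dz":0.002,"yaw":0,"hand":0.02},{"dx":-0.001,"dy":0,"dz":0.002,"yaw":0,"hand":0.02},{"dx":-0.001,"dy":0,"dz":0.002,"yaw":0,"hand":0.02},{"dx":-0.001,"dy":0,"dz":0.002,"yaw":0,"hand":0.02},{"dx":-0.001,"dy":0,"dz":0.002,"yaw":0,"hand":0.02},{"dx":-0.001,"dy":0,"dz":0.002,"yaw":0,"hand":0.02}]' 30
```

```text
time_s: 3.8
ee_pos: [566.4, -90.0, 72.0]
ee_rot: [180.0, -0.0, 6.0]
force: [-0.9, -0.5, -0.1]
gripper_width: 30.0
```

```bash
python3 -m creep '[{"dx":-0.001,"dy":0,"dz":-0.004,"yaw":0,"hand":0.02},{"dx":-0.001,"dy":0,"dz":-0.01,"yaw":0,"hand":0.02},{"dx":-0.001,"dy":0,"dz":-0.02,"yaw":0,"hand":0.02},{"dx":-0.001,"dy":0,"dz":-0.035,"yaw":0,"hand":0.02},{"dx":-0.001,"dy":0,"dz":-0.05,"yaw":0,"hand":0.02},{"dx":-0.001,"dy":0,"dz":-0.06,"yaw":0,"hand":0.02},{"dx":-0.001,"dy":0,"dz":-0.06,"yaw":0,"hand":0.02},{"dx":-0.001,"dy":0,"dz":-0.06,"yaw":0,"hand":0.02}]'
python3 - <<'E'
from h import *
im=grab_frame("side")[:,:,::-1]; cv2.imwrite("pics/s3.png",cv2.resize(im[100:400,200:500],(600,600)))
print(delta((430,-190,132)),state()["force"])
E
```

```text
time_s: 4.6
ee_pos: [565.2, -90.0, 131.9]
ee_rot: [-180.0, 0.0, 6.0]
force: [-0.7, -1.2, -2.3]
gripper_width: 30.1
[-144.54297153   85.52933466   -0.45918585] [-0.69536025  0.01381688 -1.2364219 ]
```

View pics/s3.png

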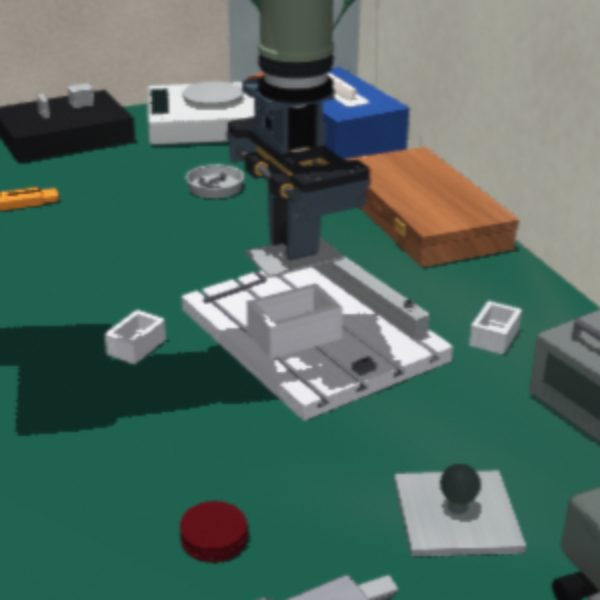

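The cover hangs level from the knob (crop (295,255)). The cell, now open, stayed where it was. I carry the cover to the bare green at (430,−190).

```bash
python3 -m creep '[{"dx":-0.01,"dy":0.006,"dz":0,"yaw":0,"hand":0.02},{"dx":-0.03,"dy":0.018,"dz":0,"yaw":0,"hand":0.02},{"dx":-0.055,"dy":0.032,"dz":0,"yaw":0,"hand":0.02},{"dx":-0.08,"dy":0.047,"dz":0,"yaw":0,"hand":0.02},{"dx":-0.105,"dy":0.062,"dz":0,"yaw":0,"hand":0.02},{"dx":-0.125,"dy":0.074,"dz":0,"yaw":0,"hand":0.02},{"dx":-0.138,"dy":0.081,"dz":0.01,"yaw":0,"hand":0.02},{"dx":-0.145,"dy":0.085,"dz":0.03,"yaw":0,"hand":0.02},{"dx":-0.145,"dy":0.085,"dz":0.055,"yaw":0,"hand":0.02},{"dx":-0.145,"dy":0.085,"dz":0.075,"yaw":0,"hand":0.02}]'
python3 -m creep '[{"dx":0,"dy":0,"dz":0.012,"yaw":0,"hand":0.02},{"dx":0,"dy":0,"dz":0.022,"yaw":0,"hand":0.02},{"dx":0,"dy":0,"dz":0.03,"yaw":0,"hand":0.02},{"dx":0,"dy":0,"dz":0.035,"yaw":0,"hand":0.02},{"dx":0,"dy":0,"dz":0.038,"yaw":0,"hand":0.02},{"dx":0,"dy":0,"dz":0.038,"yaw":0,"hand":0.02},{"dx":0,"dy":0,"dz":0.038,"yaw":0,"hand":0.02}]'
```

```text
time_s: 5.65
ee_pos: [428.2, -189.8, 55.6]
ee_rot: [-180.0, 0.1, 5.9]
force: [-0.0, -1.2, -2.1]
gripper_width: 30.3
time_s: 6.35
ee_pos: [430.3, -189.7, 19.2]
ee_rot: [180.0, -0.0, 6.0]
force: [-0.4, -0.2, -2.6]
gripper_width: 30.4
```

```bash
python3 -m creep '[{"dx":0,"dy":0,"dz":0.001,"yaw":0,"hand":0.02},{"dx":0,"dy":0,"dz":0.002,"yaw":0,"hand":0.02},{"dx":0,"dy":0,"dz":0.003,"yaw":0,"hand":0.02},{"dx":0,"dy":0,"dz":0.0035,"yaw":0,"hand":0.02},{"dx":0,"dy":0,"dz":0.004,"yaw":0,"hand":0.02},{"dx":0,"dy":0,"dz":0.004,"yaw":0,"hand":0.02}]'
python3 -m creep '[{"dx":0,"dy":0,"dz":0.0005,"yaw":0,"hand":0.02},{"dx":0,"dy":0,"dz":0.001,"yaw":0,"hand":0.02},{"dx":0,"dy":0,"dz":0.001,"yaw":0,"hand":0.02}]'
```

```text
time_s: 6.95
ee_pos: [430.0, -189.6, 14.9]
ee_rot: [-180.0, 0.0, 6.0]
force: [0.5, -0.1, -1.7]
gripper_width: 29.7
time_s: 7.25
ee_pos: [430.1, -189.6, 13.9]
ee_rot: [-180.0, -0.0, 6.0]
force: [0.6, 0.6, -2.3]
gripper_width: 30.6
```

```bash
python3 -m creep '[{"dx":0,"dy":0,"dz":0.0005,"yaw":0,"hand":0.02},{"dx":0,"dy":0,"dz":0.001,"yaw":0,"hand":0.02},{"dx":0,"dy":0,"dz":0.001,"yaw":0,"hand":0.02}]'
python3 -m creep '[{"dx":0,"dy":0,"dz":0.0005,"yaw":0,"hand":0.02},{"dx":0,"dy":0,"dz":0.001,"yaw":0,"hand":0.02},{"dx":0,"dy":0,"dz":0.001,"yaw":0,"hand":0.02}]'
```

```text
time_s: 7.55
ee_pos: [430.1, -189.7, 13.9]
ee_rot: [180.0, -0.0, 6.0]
force: [-1.4, 1.5, 7.5]
gripper_width: 30.1
time_s: 7.85
ee_pos: [430.1, -189.7, 13.8]
ee_rot: [180.0, -0.0, 6.0]
force: [-4.2, 1.8, 16.7]
gripper_width: 30.5
```

```bash
python3 -m creep '[{"dx":0,"dy":0,"dz":-0.001,"yaw":0,"hand":0.02},{"dx":0,"dy":0,"dz":-0.0015,"yaw":0,"hand":0.02},{"dx":0,"dy":0,"dz":-0.0015,"yaw":0,"hand":0.035},{"dx":0,"dy":0,"dz":-0.0015,"yaw":0,"hand":0.06},{"dx":0,"dy":0,"dz":-0.0015,"yaw":0,"hand":0.06},{"dx":0,"dy":0,"dz":-0.0015,"yaw":0,"hand":0.06},{"dx":0,"dy":0,"dz":-0.0015,"yaw":0,"hand":0.06},{"dx":0,"dy":0,"dz":-0.0015,"yaw":0,"hand":0.06}]'
python3 -m creep '[{"dx":0,"dy":0,"dz":-0.015,"yaw":0,"hand":0.06},{"dx":0,"dy":0,"dz":-0.035,"yaw":-3,"hand":0.06},{"dx":0,"dy":0,"dz":-0.075,"yaw":-6.7,"hand":0.04},{"dx":0,"dy":0,"dz":-0.115,"yaw":-6.7,"hand":0.025},{"dx":0,"dy":0,"dz":-0.155,"yaw":-6.7,"hand":0.025},{"dx":0,"dy":0,"dz":-0.195,"yaw":-6.7,"hand":0.025},{"dx":0,"dy":0,"dz":-0.2,"yaw":-6.7,"hand":0.025},{"dx":0,"dy":0,"dz":-0.2,"yaw":-6.7,"hand":0.025},{"dx":0,"dy":0,"dz":-0.2,"yaw":-6.7,"hand":0.025}]'
python3 - <<'E'
from h import *
im=grab_frame("wrist")[:,:,::-1]; cv2.imwrite("pics/w4.png",im)
c=camera_info("wrist"); import json
json.dump({k:np.array(v).tolist() for k,v in c.items()},open("w4.json","w"))
s=state();print(s["ee_pos"],s["ee_rot"],s["gripper_width"])
E
```

```text
time_s: 8.65
ee_pos: [430.0, -189.6, 13.3]
ee_rot: [-180.0, 0.0, 6.0]
force: [0.4, -0.1, -0.2]
gripper_width: 60.2
time_s: 9.55
ee_pos: [429.1, -189.2, 212.0]
ee_rot: [-179.9, 0.1, 12.7]
force: [-0.0, -0.2, 0.0]
gripper_width: 25.2
[ 428.93873578 -189.13378399  211.65463594] [-1.79865524e+02  1.64476457e-01  1.26619644e+01] 24.984624549560177
```

View pics/w4.png

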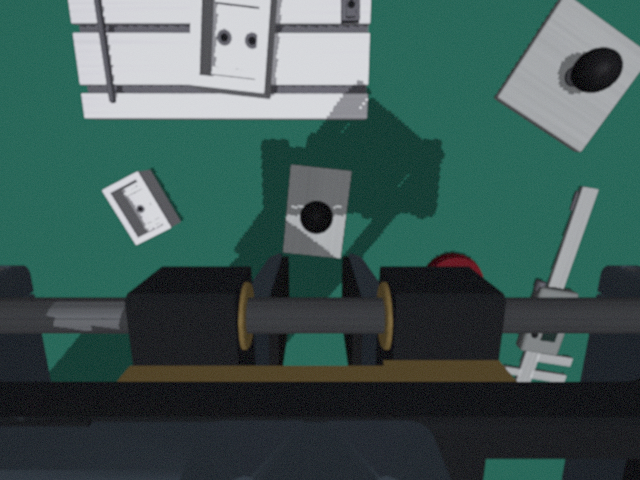

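The cover lies flat, knob up, on bare green at (317,217). The open cell's near rim corners are at about (200,77) and (271,97). Next: check its pose and compute the approach point.

Run:
```python
from h import *
import json
c={k:np.array(v) for k,v in json.load(open("w4.json")).items()}
q=cast(c,[(200,77),(269,96)],62);print("cell end",q,"cover",cast(c,(317,217),32))
def pl(P): 
    a=np.radians(12.7);d=np.array(P)[...,:2]-[597.6,-67.2];return np.c_[d@[np.cos(a),np.sin(a)],d@[-np.sin(a),np.cos(a)]]
print(pl(q),pl(cast(c,[(82,119),(368,119)],20)),pl(np.array([[521.6,-95.2]])))
# tnut & hexkey
print(pl(cast(c,[(350,12),(112,100)],24)))
print(delta((493,-104,100)),delta((493,-104,29)))
```

```text
cell end [[ 525.37440714  -73.50272631   62.        ]
 [ 523.44424292 -129.75918413   62.        ]] cover [[ 430.01848936 -190.60329436   32.        ]]
[[-71.84419125   9.72999521]
 [-86.09490184 -44.72578343]] [[-101.02353814  133.36178753]
 [-101.08672004 -130.49423367]] [[-80.29631906 -10.6066557 ]]
[[ -13.86554205 -111.61483827]
 [ -84.91575324  101.45772592]]
[ 81.48470102 -68.75951722 111.58286951] [ 81.6885173  -68.59287806 182.58238141]
```

```bash
python3 -m creep '[{"dx":0.02,"dy":-0.017,"dz":0.02,"yaw":0,"hand":0.025},{"dx":0.045,"dy":-0.04,"dz":0.045,"yaw":0,"hand":0.025},{"dx":0.07,"dy":-0.06,"dz":0.07,"yaw":0,"hand":0.025},{"dx":0.079,"dy":-0.0685,"dz":0.1,"yaw":0,"hand":0.025},{"dx":0.079,"dy":-0.0685,"dz":0.13,"yaw":0,"hand":0.025},{"dx":0.079,"dy":-0.0685,"dz":0.155,"yaw":0,"hand":0.025},{"dx":0.079,"dy":-0.0685,"dz":0.175,"yaw":0,"hand":0.025},{"dx":0.079,"dy":-0.0685,"dz":0.183,"yaw":0,"hand":0.025},{"dx":0.079,"dy":-0.0685,"dz":0.183,"yaw":0,"hand":0.025},{"dx":0.079,"dy":-0.0685,"dz":0.183,"yaw":0,"hand":0.025}]'
python3 - <<'E'
from h import *
im=grab_frame("wrist")[:,:,::-1]; cv2.imwrite("pics/w5.png",im)
print(state()["ee_pos"],state()["force"])
E
```

```text
time_s: 10.6
ee_pos: [492.3, -105.6, 30.6]
ee_rot: [-180.0, -0.0, 12.7]
force: [-0.0, -0.1, 0.5]
gripper_width: 25.0
[ 492.66414731 -105.66227438   31.03769979] [0.15658376 0.48217314 0.87974294]
```

View pics/w5.png

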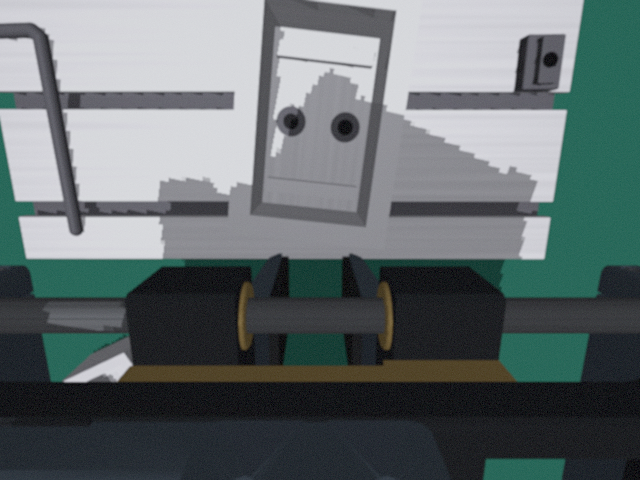

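The fingers are at columns 270–360 and the cell's near end is centred at (310,213), so the push line is clear of the hex key and T-nut. Pushing gently.

```bash
python3 -m creep '[{"dx":0.004,"dy":0,"dz":0,"yaw":0,"hand":0.025},{"dx":0.008,"dy":0,"dz":0,"yaw":0,"hand":0.025},{"dx":0.012,"dy":0,"dz":0,"yaw":0,"hand":0.025},{"dx":0.016,"dy":0,"dz":0,"yaw":0,"hand":0.025},{"dx":0.02,"dy":0,"dz":0,"yaw":0,"hand":0.025},{"dx":0.024,"dy":0,"dz":0,"yaw":0,"hand":0.025},{"dx":0.028,"dy":0,"dz":0,"yaw":0,"hand":0.025},{"dx":0.032,"dy":0,"dz":0,"yaw":0,"hand":0.025},{"dx":0.036,"dy":0,"dz":0,"yaw":0,"hand":0.025},{"dx":0.04,"dy":0,"dz":0,"yaw":0,"hand":0.025}]'
python3 -m creep '[{"dx":0.003,"dy":0,"dz":0,"yaw":0,"hand":0.025},{"dx":0.006,"dy":0,"dz":0,"yaw":0,"hand":0.025},{"dx":0.009,"dy":0,"dz":0,"yaw":0,"hand":0.025},{"dx":0.012,"dy":0,"dz":0,"yaw":0,"hand":0.025},{"dx":0.014,"dy":0,"dz":0,"yaw":0,"hand":0.025},{"dx":0.016,"dy":0,"dz":0,"yaw":0,"hand":0.025},{"dx":0.018,"dy":0,"dz":0,"yaw":0,"hand":0.025},{"dx":0.02,"dy":0,"dz":0,"yaw":0,"hand":0.025},{"dx":0.02,"dy":0,"dz":0,"yaw":0,"hand":0.025}]'
python3 - <<'E'
from h import *
im=grab_frame("wrist")[:,:,::-1]; cv2.imwrite("pics/w6.png",im)
s=state();d=s["ee_pos"][:2]-[597.6,-67.2];a=np.radians(12.7);print(s["ee_pos"],d@[np.cos(a),np.sin(a)],d@[-np.sin(a),np.cos(a)],s["force"])
E
```

```text
time_s: 11.65
ee_pos: [531.4, -96.6, 30.4]
ee_rot: [-180.0, 0.0, 12.7]
force: [-0.6, 0.2, -0.1]
gripper_width: 24.6
time_s: 12.55
ee_pos: [551.1, -92.3, 30.5]
ee_rot: [180.0, -0.0, 12.7]
force: [-0.4, -0.3, 0.5]
gripper_width: 25.1
[550.94382146 -92.30376616  30.48795553] -51.03368155637114 -14.23240731009499 [ 0.59155687 -0.09229324 -0.01348808]
```

View pics/w6.png

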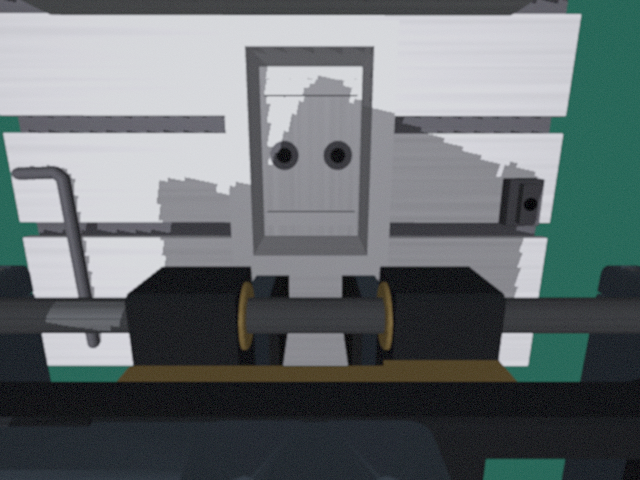

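The cell is now square to the tool (mouth at columns 247–372) with the fence at the top edge (row ~10). Creep to contact in small steps.

```bash
python3 -m creep '[{"dx":0.002,"dy":0,"dz":0,"yaw":0,"hand":0.025},{"dx":0.004,"dy":0,"dz":0,"yaw":0,"hand":0.025},{"dx":0.006,"dy":0,"dz":0,"yaw":0,"hand":0.025},{"dx":0.007,"dy":0,"dz":0,"yaw":0,"hand":0.025},{"dx":0.008,"dy":0,"dz":0,"yaw":0,"hand":0.025},{"dx":0.009,"dy":0,"dz":0,"yaw":0,"hand":0.025},{"dx":0.01,"dy":0,"dz":0,"yaw":0,"hand":0.025},{"dx":0.01,"dy":0,"dz":0,"yaw":0,"hand":0.025}]'
python3 -m creep '[{"dx":0.0005,"dy":0,"dz":0,"yaw":0,"hand":0.025},{"dx":0.001,"dy":0,"dz":0,"yaw":0,"hand":0.025},{"dx":0.0015,"dy":0,"dz":0,"yaw":0,"hand":0.025},{"dx":0.002,"dy":0,"dz":0,"yaw":0,"hand":0.025},{"dx":0.002,"dy":0,"dz":0,"yaw":0,"hand":0.025}]'
```

```text
time_s: 13.4
ee_pos: [560.6, -90.1, 30.5]
ee_rot: [180.0, -0.0, 12.7]
force: [-0.6, 0.6, -0.4]
gripper_width: 25.1
time_s: 13.9
ee_pos: [562.4, -89.7, 30.4]
ee_rot: [-180.0, -0.0, 12.7]
force: [0.2, -0.1, 0.3]
gripper_width: 25.1
```

```bash
for i in 1; do :; done
python3 -m creep '[{"dx":0.0005,"dy":0,"dz":0,"yaw":0,"hand":0.025},{"dx":0.001,"dy":0,"dz":0,"yaw":0,"hand":0.025},{"dx":0.0015,"dy":0,"dz":0,"yaw":0,"hand":0.025},{"dx":0.0015,"dy":0,"dz":0,"yaw":0,"hand":0.025}]'
python3 -m creep '[{"dx":0.0005,"dy":0,"dz":0,"yaw":0,"hand":0.025},{"dx":0.001,"dy":0,"dz":0,"yaw":0,"hand":0.025},{"dx":0.001,"dy":0,"dz":0,"yaw":0,"hand":0.025}]'
```

```text
time_s: 14.3
ee_pos: [563.9, -89.3, 30.4]
ee_rot: [-180.0, -0.0, 12.7]
force: [1.1, 0.0, -0.4]
gripper_width: 24.9
time_s: 14.6
ee_pos: [564.6, -89.1, 30.4]
ee_rot: [-180.0, 0.0, 12.7]
force: [-0.6, -0.6, 0.4]
gripper_width: 25.2
```

```bash
python3 -m creep '[{"dx":0.0005,"dy":0,"dz":0,"yaw":0,"hand":0.025},{"dx":0.001,"dy":0,"dz":0,"yaw":0,"hand":0.025},{"dx":0.001,"dy":0,"dz":0,"yaw":0,"hand":0.025}]'
```

```text
time_s: 14.9
ee_pos: [564.6, -89.0, 30.2]
ee_rot: [-180.0, 0.1, 12.7]
force: [-5.1, -2.1, 2.5]
gripper_width: 25.0
```

```bash
python3 -m creep '[{"dx":0.0003,"dy":0,"dz":0,"yaw":0,"hand":0.025},{"dx":0.0006,"dy":0,"dz":0,"yaw":0,"hand":0.025},{"dx":0.0006,"dy":0,"dz":0,"yaw":0,"hand":0.025},{"dx":0.0006,"dy":0,"dz":0,"yaw":0,"hand":0.025},{"dx":0.0006,"dy":0,"dz":0,"yaw":0,"hand":0.025}]'
python3 - <<'E'
from h import *
F=[]
for i in range(6):
    im=grab_frame("wrist")[:,:,::-1];F.append(state()["force"])
cv2.imwrite("pics/w7.png",im);cv2.imwrite("pics/s7.png",cv2.resize(grab_frame("side")[140:380,200:520,::-1],(800,600)))
F=np.array(F);a=np.radians(12.7);print(F.mean(0),F@[np.cos(a),np.sin(a),0],state()["ee_pos"],state()["ee_rot"])
E
```

```text
time_s: 15.4
ee_pos: [564.5, -88.9, 30.1]
ee_rot: [-179.9, 0.2, 12.7]
force: [-5.7, -2.0, 1.5]
gripper_width: 25.2
[-6.41967367 -1.91788329  2.34806164] [-7.02643081 -6.25088109 -6.39487415 -6.71864993 -6.82625345 -6.8884273 ] [564.50501092 -88.98210412  30.14320098] [-179.95156297    0.2096268    12.66617702]
```

View pics/w7.png

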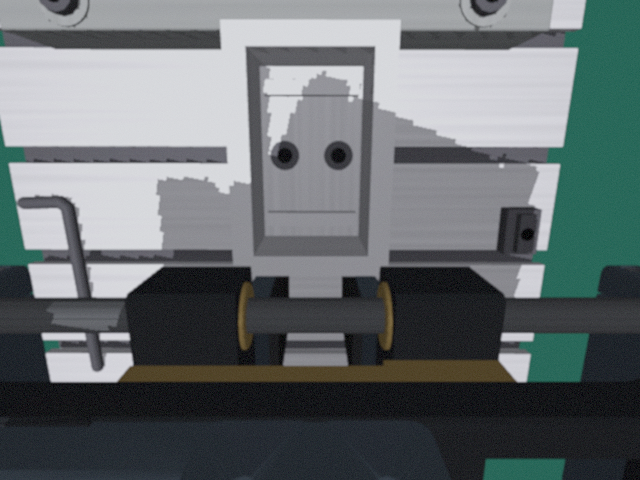

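View pics/s7.png

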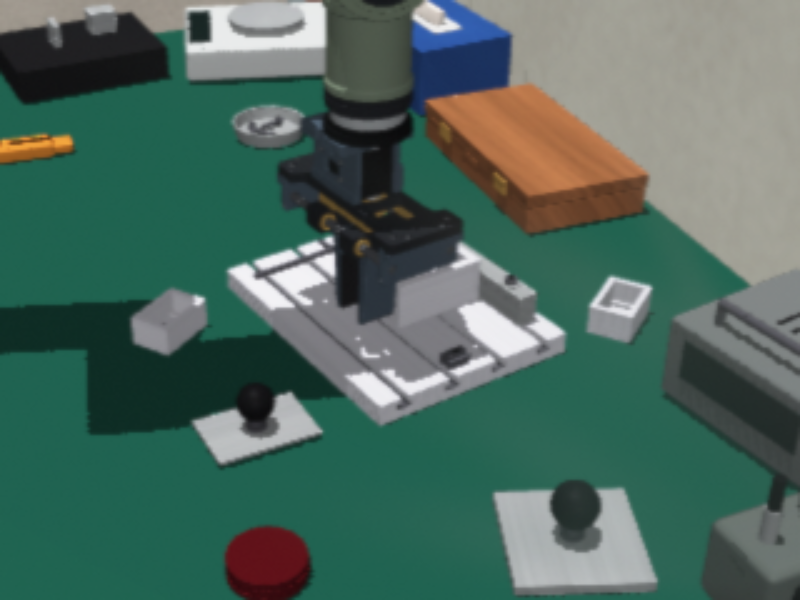

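Cell end face on the fence, square to it; cover flat on the green; hex key, T-nut and bystanders unmoved. The push is 6.7 N, so I bring it up to 10 N.

```bash
python3 -m creep '[{"dx":0.0003,"dy":0,"dz":0,"yaw":0,"hand":0.025},{"dx":0.0006,"dy":0,"dz":0,"yaw":0,"hand":0.025},{"dx":0.0006,"dy":0,"dz":0,"yaw":0,"hand":0.025},{"dx":0.0006,"dy":0,"dz":0,"yaw":0,"hand":0.025},{"dx":0.0006,"dy":0,"dz":0,"yaw":0,"hand":0.025}]'
python3 - <<'E'
from h import *
F=[]
for i in range(6): grab_frame("top");F.append(state()["force"])
F=np.array(F);a=np.radians(12.7);print(F.mean(0),F@[np.cos(a),np.sin(a),0],F@[-np.sin(a),np.cos(a),0],state()["ee_pos"])
E
```

```text
time_s: 16.25
ee_pos: [564.5, -88.9, 30.0]
ee_rot: [-179.9, 0.3, 12.7]
force: [-7.6, -2.1, 2.9]
gripper_width: 24.8
[-7.2352017  -2.59102268  3.18976409] [-8.17662619 -6.88277141 -8.14309198 -7.59967046 -7.30396061 -7.66077351] [-0.66820415 -0.89824044 -0.84963433 -1.46379734 -0.83755608 -0.90457065] [564.46682241 -88.92390245  30.02513545]
```

```bash
python3 -m creep '[{"dx":0.0004,"dy":0,"dz":0,"yaw":0,"hand":0.025},{"dx":0.0008,"dy":0,"dz":0,"yaw":0,"hand":0.025},{"dx":0.0012,"dy":0,"dz":0,"yaw":0,"hand":0.025},{"dx":0.0012,"dy":0,"dz":0,"yaw":0,"hand":0.025},{"dx":0.0012,"dy":0,"dz":0,"yaw":0,"hand":0.025},{"dx":0.0012,"dy":0,"dz":0,"yaw":0,"hand":0.025}]'
python3 - <<'E'
from h import *
F=[]
for i in range(10): grab_frame("top");F.append(state()["force"])
F=np.array(F);a=np.radians(12.7);print(F.mean(0),F@[np.cos(a),np.sin(a),0],(F@[np.cos(a),np.sin(a),0]).mean(),state()["ee_pos"],state()["ee_rot"])
E
```

```text
time_s: 17.15
ee_pos: [564.4, -88.8, 29.8]
ee_rot: [-179.9, 0.4, 12.7]
force: [-9.5, -4.6, 3.8]
gripper_width: 25.0
[-9.62288497 -3.13559027  4.02208488] [ -9.50088506  -9.55675618 -10.79131071 -10.18827445 -10.20458303
 -10.89449877 -10.60470675  -9.53651696  -9.87087854  -9.61963271] -10.076804316050348 [564.37709127 -88.79162165  29.80732209] [-179.90996158    0.43485591   12.68178244]
```

```bash
python3 -c "
from workcell import workorder
print(workorder.job_done())"
```

```text
the job is handed in; nothing more can be done
None
```

I handed the job in at about 17.7 s, with the arm still pressing the cell against the fence.

- **Cover:** I lifted it by its ball knob and laid it knob up on bare green at about (430, −190) mm. Pictures taken after release showed it lying flat. While feeling for the worktop I pressed it down with about 17 N for a moment, then eased off before opening the gripper.
- **Cell:** I slid it along the plate with two slightly opened fingertips until its end face met the fence. It stopped moving there, and the wrist picture shows its edge parallel to the fence.
- **Push:** The last ten readings averaged 10.1 N towards the fence, ranging from 9.5 to 10.9 N. There was also an upward force of about 4 N on the tool, and the tool had tilted 0.4° under load.
- **Bystanders:** The hex key, T-nut, press weight, discs and the two small cells were where they lay in the last pictures.

No check failed. One call was refused because its rows were incomplete, and nothing moved. I did not take another picture after raising the push from 6.7 to 10 N. The tool position barely changed during that step.

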